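# Unlatch the trailer tongue and hold it up off its ball

### The job

A workmate is about to grease the tow ball on the service stand, so open the coupling for him: draw the lock pin straight up out of the latch and leave it standing, tip down, in the small open tin; then pull the latch handle out sideways against its spring, lift the tongue off the ball by that same handle, and raise it until the coupler is about 10 cm above where it sat. Finish while still holding it up there, steady, by the latch handle: do not lower it or let go. Keep the tin upright, and leave the other things on the bench where they are.

Things in the scene. Friction and masses are not known exactly. Their poses are not given: they have to be found in the camera images.
- stand: grey service stand fixed to the bench: base plate 460 x 140 x 10 mm (x -75 to +385) with a 50 mm tow ball near one end and an upright clevis, 138 mm high, near the other, in which the trailer tongue hinges. Origin on the bench under the ball's centre; x axis (level) runs from the ball along the tongue to the hinge, z up; the latch is on the -y side
- hinge (a point): middle of the tongue's hinge axis in the clevis, fixed: 320 mm from the ball's centre along the stand's x, 105 mm above the bench; the axis is parallel to the stand's y
- ball_centre (a point): centre of the fixed 50 mm tow ball, 105 mm above the bench; it does not move
- coupler (a point): centre of the coupler's socket, on the tongue; at the ball's centre while coupled. The coupler is a steel dome 68 mm across (78 at its lower lip), its top 31 mm above and its lip 29 mm below this point, on the end of a 40 mm square tube. A grease nipple stands 11 mm above the dome
- tongue (a joint): tilt of the tongue about its hinge, rad: 0 = level, coupler seated on the ball; grows as the coupler end rises (0.32 = coupler 10 cm up); stop at 0.7. It does not stay up by itself, it sinks back if let go. Lifted by the latch handle it weighs about 5 to 9 N
- latch (a joint): how far the spring latch is pulled out, m: 0 = shut, its bolt under the ball so that the tongue cannot rise. It slides level along the stand's -y, away from the coupler, by 0.036 at most; beyond 0.031 the bolt clears the ball. The spring pulls back with about 5 N at 0 and 12 N fully out, and shuts it when let go. With the lock pin in, it moves only 2 to 4 mm
- latch_grip (a point): middle of the latch handle's grip: an upright rubber sleeve 18 mm thick, 47 mm high (103 to 150 mm above the bench), under a cap 25 mm across, 6 mm high; a 12 mm rod below bends into the horizontal bolt, 82 mm up. At the start it is at x 21, y -118, z 127 mm in the stand's frame. Grip it from above across the stand's y; it swings about the hinge with the tongue
- lock_pin: steel lock pin, 116 mm long, 90 g, upright through the latch housing and bolt: shank 10 mm thick, 76 mm long; ribbed head 20 mm thick, 40 mm high. Origin at its lower tip, z up to the head. At the start the tip is at x 21, y -66, z 22 mm in the stand's frame and must rise 76 mm to come free
- pin_head (a point): middle of the lock pin's head, 96 mm above its tip. At the start the head's underside rests on the latch housing's top, 98 mm above the bench; the housing is 34 mm wide along the tongue and reaches from y -28 to -90 mm in the stand's frame. Grip the head from above across the stand's x
- tin: small open round aluminium tin standing on the bench, 84 mm across, 75 mm high, walls and floor 3 mm, 0.3 kg; origin at the centre of its underside, z up
- spare_ball: spare tow ball standing on its hexagonal foot: 50 mm steel ball on a thin neck, 83 mm high; origin at the centre of its underside. Leave it alone
- grease_tub: closed grey tub with a white lid, 80 mm across, 70 mm high; origin at the centre of its underside. Leave it alone
- tape_roll: roll of black tape lying flat, 96 mm across, 35 mm high; origin at the centre of its underside. Leave it alone
- wrench: steel open-end wrench lying flat, 190 mm long; origin under its middle. Leave it alone
- hammer: hammer lying flat, 260 mm long; origin under its middle. Leave it alone
- spray_can: spray can standing upright, 60 mm across, 170 mm high; origin at the centre of its underside. Leave it alone
- grease_gun: grey grease gun lying on the bench, barrel 54 mm thick, about 450 mm long with rod and nozzle; origin under the middle of the barrel. Leave it alone
Not all that is in view belongs to the job. Leave any brown or orange look-alike of the tin alone.

How it is judged:
On the way, in this order (a step that is already met when the one before it is completed fails the run):
1. the lock pin is out of the latch and stands in the tin, let go (z of lock_pin in the frame of tin below 0.03 m and horizontal distance between lock_pin and tin below 0.045 m and angle between tin's own z axis and vertical below 0.3 rad and contact force between the fingers and lock_pin below 0.1 N and linear speed of lock_pin below 0.05 m/s), for 0.2 s.
2. the latch is pulled out against its spring (value of joint latch above 0.025 m), for 0.1 s.
At the end, for the whole second after the job is handed in: the coupler is held 76 to 133 mm above where it sat (tongue tilt 0.24 to 0.43 rad), hardly moving (under 0.06 rad/s), with the fingers bearing on the latch handle (more than 2 N), and the lock pin's tip is down in the upright tin (value of joint tongue between 0.24 and 0.43 rad and velocity of joint tongue between -0.06 and 0.06 rad/s and contact force between the fingers and latch above 2 N and z of lock_pin in the frame of tin below 0.03 m and horizontal distance between lock_pin and tin below 0.045 m and angle between tin's own z axis and vertical below 0.3 rad); the arm keeps its last pose, push and grip.
It fails at once if one of the other things on the bench is shifted more than 4 cm (distance of any of spare_ball, grease_tub, tape_roll, wrench, hammer, spray_can, grease_gun from where it was at the start of the episode above 0.04 m).
It fails at once if the tin is knocked over (angle between tin's own z axis and vertical above 0.7 rad).
It also fails if it takes over 53 s, if anything falls off the work surface, if the arm or the gripper's body presses on something with over 40 N, if the wrist force passes 120 N, or if a joint passes its speed limit or range.

### The arm

A 6-joint arm with a two-finger parallel gripper is mounted at the origin on the work surface. World frame = base frame: x ahead of the robot, y to its left, z up, the work surface at z = 0. Lengths are in m, angles in rad, forces in N, time in s.
With the tool pointing down it reaches from about 0.375 to 0.9 m from the base axis. Payload 3.1 kg.
Tool frame: the origin (TCP) lies at the centre of the arm's flange, where the gripper is bolted on; the fingertips stand 182 mm ahead of it and the grasp point (between the pads) lies 164 mm ahead of it; z points along the fingers, y is the line along which they close (so a half turn about z gives the same grasp; the last joint's range is limited). The gripper opens to 87 mm and grips with 3 to 60 N. Pads are 19 mm wide; open, the fingers measure 117 mm over their backs; the gripper's body (75 mm by 190 mm) begins 51 mm behind the grasp point.
Start: joints at [-1.51, 0.527, 1.433, -0, 1.181, -0.178], TCP at [0.148, -0.607, 0.405] pointing down, gripper open.
Joint ranges: [-3.08, 3.08], [-0.75, 2.2], [0.22, 2.44], [-1.43, 4.57], [0, 2.65], [-2.85, 2.85]. Speed limits (rad/s): [2.79, 2.79, 3.14, 3.14, 3.14, 3.14].

### API

Orientations are given as a unit quaternion [x, y, z, w].
In Python, from rig import * gives the robot as it stands.
- The arm moves only by the tool move_arm, never from a script. Its argument "commands" is a list that holds one entry, the list of rows, each a list of 6 numbers: the shift along the tool's x, y, z in units of 40 mm (1.0 is 40 mm), then the turn, a rotation vector about the tool's x, y, z in rad. A call has 1 to 12 rows; each row is the pose to reach, as a shift and turn from the pose commanded when the call began, along the tool's axes at that moment; what a row does not reach only later rows make up. A row lasts 1/8 s, in which the tool goes at most 62.5 mm and 10.7 degrees, less where a joint would pass 70% of its speed; a pose out of reach is approached as far as the arm can. A call with a gripper value outside its range is refused whole. "claw" is the closure, from -1 (fully open) to 1 (shut), so that 0 is half open, set as the call begins (left out, the last holds). The fingers move at their own pace and stop on an object; "squeeze" is the grip in N (left out, the last holds). Time passes only in rows, so rows that repeat a pose let the fingers close. It gives the time, the measured TCP pose, the force, the opening and the grip force at its end, in the units of the state.
- get_obs(): the state, without advancing time (a new reading comes with each control period).
- camera(name): name is "scene" or "top" or "wrist"; returns a dict with "pixels" (384x512x3 uint8, blue, green, red), "range_z" (384x512 float32, m along the optical axis (not along the pixel's ray), 0 where there is no reading), "camera_matrix" (3x3 intrinsics, pixels), "extrinsics" (4x4, takes a point from world to camera coordinates). Camera axes: x right, y up, looking along -z (the intrinsics and any distortion apply to the point x, -y, -z); pixel columns grow to the right and rows downward; lengths in m; the calibration is good to about 2 mm. A picture is of the moment at which its call begins.
- hand_in(): hands the job in; it is judged then, once.
The state is a dict: "time": time; "q": joint angles; "joint_velocities": joint speeds; "joint_torque": joint torques, N m; "position": TCP position; "tool_rot": TCP orientation; "ft_force": force on the tool from outside, world axes, zero at the start; "moment": the same for the moment, N m; "grip_width": finger opening in m; "grip_force": force on a finger pad.
Only numpy, scipy, OpenCV 4.12 (cv2) and the standard library are available. Lean on these libraries where they do the work, as an engineer would, in place of code of your own. Each camera call takes 0.05 s, during which the arm holds its last target. There are 200 camera calls.

## Working session

There is one attempt and no reset: what is moved stays moved. The work goes in short steps, Python scripts to look and compute and a tool call to move; the robot and the scene stay as the last step left them, time stands still between calls to the robot, and variables do not carry over. Pictures are saved under pics/ and viewed, at most 10 in all, crops included, and the job is handed in when it is done.

Besides the shell and the picture viewer there is one more tool, called after ">>>" as name(argument=value, ...) on one line, values as JSON. move_arm: Moves the arm, as the interface text tells. Its arguments: {"type":"object","properties":{"commands":{"type":"array","items":{"type":"array","items":{"type":"array","items":{"type":"number"}}}},"claw":{"type":"number"},"squeeze":{"type":"number"}},"required":["commands"]}

```bash
ls; mkdir -p pics
cat > h.py <<'E'
from rig import *
import numpy as np, cv2
def shot(n,fn=None):
    c=camera(n)
    if fn: cv2.imwrite('pics/'+fn,c['pixels'])
    return c
def cloud(c):
    K=np.array(c['camera_matrix']);T=np.linalg.inv(np.array(c['extrinsics']))
    d=c['range_z'];v,u=np.mgrid[:d.shape[0],:d.shape[1]]
    p=np.stack([(u-K[0,2])/K[0,0]*d,-(v-K[1,2])/K[1,1]*d,-d,np.ones_like(d)],-1)
    w=(p@T.T)[...,:3]; w[d==0]=np.nan
    return w
E
python3 - <<'E'
from h import *
print(get_obs())
a=shot('top');b=shot('scene')
cv2.imwrite('pics/top.png',a['pixels']);cv2.imwrite('pics/scene.png',b['pixels'])
np.savez('first.npz',top=cloud(a),scene=cloud(b),tp=a['pixels'],sp=b['pixels'])
print(a['camera_matrix'],a['extrinsics'])
E
```

```text
pics
{'time': 0.0, 'q': array([-1.50947980e+00,  5.28466098e-01,  1.43392822e+00, -1.33554496e-06,
        1.18141513e+00, -1.78511349e-01]), 'joint_velocities': array([ 0.00055367, -0.00123631, -0.00021628,  0.00022016, -0.00174378,
       -0.001014  ]), 'joint_torque': array([-3.91797971e-05, -4.40043783e+01, -1.76591849e+01,  6.34789048e-02,
        5.81862952e-02, -1.69368645e-04]), 'position': array([ 0.14845904, -0.60674512,  0.40376301]), 'tool_rot': array([ 9.92818295e-01,  1.19626943e-01,  6.42958303e-05, -1.10653493e-03]), 'ft_force': array([-0.28074987,  0.20244987,  0.23968051]), 'moment': array([0.00374236, 0.02069774, 0.02326828]), 'grip_force': 0.0, 'grip_width': 0.08742023372856401}
[[366.32358338   0.         252.89202597]
 [  0.         366.32358338 192.2310326 ]
 [  0.           0.           1.        ]] [[-0.00429193 -0.99986032 -0.01615317 -0.03683068]
 [ 0.99751244 -0.00541729  0.07028211 -0.54283645]
 [-0.0703598  -0.01581135  0.99739636 -1.37808717]
 [ 0.          0.          0.          1.        ]]
```

View pics/top.png

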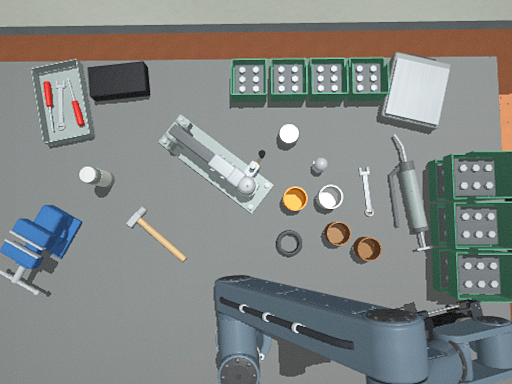

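View pics/scene.png

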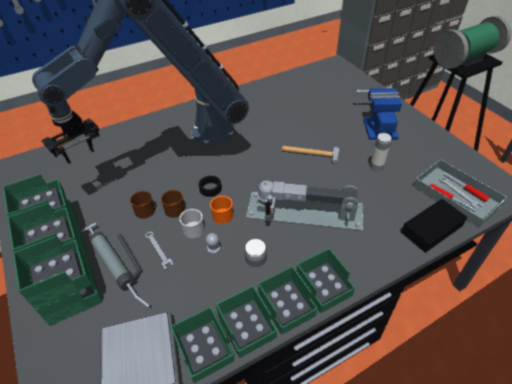

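The top view shows the dome at about (247,185), the hinge near (183,125), the pin head near (254,169), the dark latch cap at (262,154) and the silver tin at (329,197). The orange tin at (295,199) and the brown ones are look-alikes. I'll measure these next.

Run:
```python
from h import *
f=np.load('first.npz');w=f['top'];im=f['tp']
def rng(n,u0,u1,v0,v1,z0,z1):
    s=w[v0:v1,u0:u1].reshape(-1,3);m=(s[:,2]>z0)&(s[:,2]<z1);s=s[m]
    print(n,len(s),s.mean(0).round(4),s.min(0).round(3),s.max(0).round(3));return s
t=rng('tinrim',314,345,182,212,.066,.085)
print(cv2.minEnclosingCircle((t[:,:2]*1000).astype(np.float32)))
d=rng('dome',232,262,172,200,.115,.16)
h=rng('latchcap',256,270,146,162,.12,.18)
p=rng('pinhead',246,262,160,176,.115,.16)
pl=rng('plate',150,280,105,220,.005,.02)
r=cv2.minAreaRect((pl[:,:2]*1000).astype(np.float32));print(r,cv2.boxPoints(r))
for n,b in dict(spare=(310,330,154,178),tub=(275,302,120,150),orange=(280,308,184,214)).items(): rng(n,b[0],b[1],b[2],b[3],.03,.12)
print((w[150:200:1,240:272,2]*1000)[::2,::2].round(0).astype(int))
```

```text
tinrim 96 [ 0.5232 -0.326   0.074 ] [ 0.48  -0.366  0.066] [ 0.564 -0.28   0.081]
((520.9881591796875, -322.1953430175781), 43.5506591796875)
dome 382 [ 0.5697 -0.0051  0.1306] [ 0.532 -0.045  0.115] [0.607 0.033 0.148]
latchcap 44 [ 0.6678 -0.0703  0.1526] [ 0.658 -0.081  0.124] [ 0.681 -0.06   0.161]
pinhead 30 [ 0.6257 -0.0393  0.1347] [ 0.617 -0.049  0.12 ] [ 0.634 -0.031  0.146]
plate 2444 [0.6438 0.1039 0.0094] [ 0.442 -0.141  0.005] [0.889 0.361 0.02 ]
((664.4262084960938, 110.46939086914062), (502.4243469238281, 446.3955383300781), 89.60572052001953) [[ 439.505   -139.20091]
 [ 885.89    -142.27275]
 [ 889.3474   360.1397 ]
 [ 442.9624   363.21155]]
spare 143 [ 0.6411 -0.2874  0.0737] [ 0.62  -0.311  0.047] [ 0.664 -0.266  0.088]
tub 348 [ 0.7518 -0.1704  0.0635] [ 0.718 -0.208  0.031] [ 0.79  -0.132  0.078]
orange 139 [ 0.5174 -0.1978  0.0657] [ 0.473 -0.234  0.03 ] [ 0.557 -0.15   0.08 ]
[[                  -1                   -1                   -1
                    -3                   -1                    1
                    -6                    0                
[... 7897 characters left out ...]
   81
                    80                   79                   41
                     8                   13                    9
                    10                    8                   13
                    10                   -1                    2
                    -5]
 [                   8                    9                    5
                    38                   47                    7
                     9                    9                    8
  -9223372036854775808                   11                    6
                     0                   -5                    1
                    -2]]<stdin>:14: RuntimeWarning: invalid value encountered in cast
```

```bash
cat >> h.py <<'E'
from scipy.spatial.transform import Rotation as R
def goal(p,yaw,o=None):
    """shift (40mm units) + turn for grasp point p (world), tool down, tool y at yaw (deg)"""
    o=o or get_obs();r=R.from_quat(o['tool_rot']);a=np.radians(yaw)
    y=np.array([np.cos(a),np.sin(a),0]);z=np.array([0,0,-1.]);g=R.from_matrix(np.stack([np.cross(y,z),y,z],1))
    s=r.inv().apply(np.array(p)+[0,0,.164]-o['position'])/.04
    print('shift',s.round(3),'turn',(r.inv()*g).as_rotvec().round(3))
E
python3 - <<'E'
from h import *
f=np.load('first.npz');w=f['top']
s=w[100:200,150:262].reshape(-1,3);s=s[(s[:,2]>.11)&(s[:,2]<.15)]
# clevis+tongue top points
b=np.array([.57,-.005]);d=s[:,:2]-b;k=np.hypot(*d.T)
far=s[(k>.29)&(k<.36)];print(len(far),far.mean(0),np.degrees(np.arctan2(*(far.mean(0)[:2]-b)[::-1])))
mid=s[(k>.06)&(k<.25)&(d@[.7,.7]>.05)];print(len(mid),np.degrees(np.arctan2(*(mid.mean(0)[:2]-b)[::-1])))
goal([.624,-.039,.24],45)
E
```

```text
214 [0.75816859 0.23878857 0.12444818] 52.337188176200264
703 52.45402065945062
shift [ 14.92  -10.965   0.023] turn [-1.000e-03 -2.000e-03 -2.116e+00]
```

>>> move_arm(commands=[[[14.95,-10.95,0,0,0,-2.24],[14.95,-10.95,0,0,0,-2.24],[14.95,-10.95,0,0,0,-2.24],[14.95,-10.95,0,0,0,-2.24],[14.95,-10.95,0,0,0,-2.24],[14.95,-10.95,0,0,0,-2.24],[14.95,-10.95,0,0,0,-2.24],[14.95,-10.95,0,0,0,-2.24],[14.95,-10.95,0,0,0,-2.24],[14.95,-10.95,0,0,0,-2.24],[14.95,-10.95,0,0,0,-2.24],[14.95,-10.95,0,0,0,-2.24]]], claw=-1)

```text
time: 1.6
position: [0.6264, -0.0374, 0.4043]
tool_rot: [0.322, 0.947, -0.0, -0.0]
ft_force: [0.2, -0.6, 0.9]
grip_width: 0.0869
grip_force: 0.0
```

Run:
```python
from h import *
c=shot('wrist','w1.png');o=get_obs();print(o['time'],o['position'],o['q'],o['tool_rot'])
w=cloud(c);np.savez('w1.npz',w=w,p=c['pixels'])
m=(w[...,2]>.115)&(w[...,2]<.165)&(np.hypot(w[...,0]-.65,w[...,1]+.055)<.045)
n,l,st,ce=cv2.connectedComponentsWithStats(m.astype(np.uint8))
for i in range(1,n):
    if st[i,4]>40:
        s=w[l==i];top=s[s[:,2]>np.percentile(s[:,2],95)-.012];print(st[i],ce[i].round(),top.mean(0).round(4),((top.max(0)+top.min(0))/2).round(4),np.ptp(top,0).round(3))
goal([.626,-.039,.24],52,o)
```

```text
1.65 [ 0.62954429 -0.03297561  0.4044841 ] [-0.23038951  0.53431653  1.42037267  0.00575347  1.18249383 -1.15569096] [0.31819863 0.94801776 0.00285695 0.00194963]
[242 183  25  30 611] [254. 198.] [ 0.6289 -0.0387  0.1373] [ 0.6299 -0.0391  0.1339] [0.02  0.02  0.012]
[244 239  21  18 297] [254. 249.] [ 0.6647 -0.0664  0.1414] [ 0.6659 -0.068   0.1447] [0.013 0.013 0.02 ]
shift [-0.02  -0.174  0.011] turn [0.007 0.002 0.016]
```

View pics/w1.png

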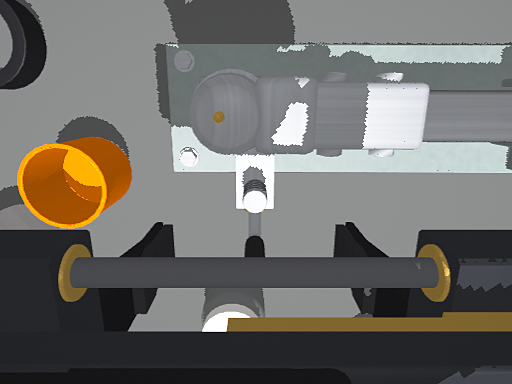

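The wrist view shows the pin head at (254,198), clear of the dome at (222,110), with the stand's edges level in the image. So the yaw is right. Next I refine the offset and descend.

>>> move_arm(commands=[[[0,0,0,0,0,0],[0,0,0,0,0,0],[0,0,0,0,0,0]]])

```text
time: 2.02
position: [0.6246, -0.0409, 0.4047]
tool_rot: [0.326, 0.945, -0.0, -0.0]
ft_force: [0.3, -2.1, 0.1]
grip_width: 0.0871
grip_force: 0.0
```

Run:
```python
from h import *
c=shot('wrist');o=get_obs();print(o['time'],o['position'])
w=cloud(c)
m=(w[...,2]>.115)&(w[...,2]<.165)&(np.hypot(w[...,0]-.65,w[...,1]+.055)<.045)
n,l,st,ce=cv2.connectedComponentsWithStats(m.astype(np.uint8))
for i in range(1,n):
    if st[i,4]>40:
        s=w[l==i];top=s[s[:,2]>np.percentile(s[:,2],95)-.006];print(ce[i].round(),top.mean(0).round(4),((top.max(0)+top.min(0))/2).round(4),np.ptp(top,0).round(3))
goal([.628,-.039,.122],52.5,o)
```

```text
2.075 [ 0.62470844 -0.04086132  0.40481296]
[259. 197.] [ 0.6294 -0.0391  0.1381] [ 0.6298 -0.0397  0.1367] [0.019 0.02  0.007]
[259. 249.] [ 0.6622 -0.0641  0.1534] [ 0.6634 -0.0651  0.1532] [0.008 0.01  0.005]
shift [-0.037  0.088  2.97 ] turn [-0.   -0.   -0.01]
```

>>> move_arm(commands=[[[-0.05,0.1,0.8,0,0,-0.01],[-0.05,0.1,1.6,0,0,-0.01],[-0.05,0.1,2.3,0,0,-0.01],[-0.05,0.1,2.7,0,0,-0.01],[-0.05,0.1,2.97,0,0,-0.01],[-0.05,0.1,2.97,0,0,-0.01],[-0.05,0.1,2.97,0,0,-0.01]]])

```text
time: 2.95
position: [0.6298, -0.0378, 0.2869]
tool_rot: [0.32, 0.947, 0.0, 0.001]
ft_force: [-0.1, -0.9, -0.4]
grip_width: 0.087
grip_force: 0.0
```

>>> move_arm(commands=[[[0,0,0,0,0,0],[0,0,0,0,0,0],[0,0,0,0,0,0],[0,0,0,0,0,0],[0,0,0,0,0,0],[0,0,0,0,0,0]]], claw=1, squeeze=30)

```text
time: 3.7
position: [0.6294, -0.0376, 0.2859]
tool_rot: [0.32, 0.947, -0.0, -0.0]
ft_force: [0.1, 1.1, -0.3]
grip_width: 0.0348
grip_force: 0.0
```

>>> move_arm(commands=[[[0,0,0,0,0,0],[0,0,0,0,0,0],[0,0,0,0,0,0],[0,0,0,0,0,0]]])

```text
time: 4.2
position: [0.6293, -0.0377, 0.2859]
tool_rot: [0.32, 0.947, -0.0, -0.0]
ft_force: [-0.6, -0.7, 0.4]
grip_width: 0.019
grip_force: 30.0
```

>>> move_arm(commands=[[[0,0,-0.2,0,0,0],[0,0,-0.6,0,0,0],[0,0,-1.1,0,0,0],[0,0,-1.6,0,0,0],[0,0,-2.1,0,0,0],[0,0,-2.6,0,0,0],[0,0,-2.7,0,0,0],[0,0,-2.7,0,0,0],[0,0,-2.7,0,0,0]]])

```text
time: 5.32
position: [0.629, -0.0376, 0.3931]
tool_rot: [0.32, 0.947, -0.0, -0.001]
ft_force: [-0.3, -0.7, -2.5]
grip_width: 0.0192
grip_force: 30.0
```

Run:
```python
from h import *
o=get_obs();print(o['time'],o['position'],o['grip_width'],o['grip_force'])
shot('wrist','w2.png')
c=shot('top','t2.png');w=cloud(c)
s=w[176:216,310:350].reshape(-1,3);s=s[(s[:,2]>.06)&(s[:,2]<.09)];print(len(s),(s.min(0)+s.max(0))/2,s.mean(0))
goal([.521,-.323,.228],52.5,o)
```

```text
5.325 [ 0.62902141 -0.03758555  0.39310568] 0.01924665297635265 30.00007063150406
106 [ 0.52171993 -0.32300545  0.07054975] [ 0.52318831 -0.32669015  0.07310885]
shift [-2.182 -7.311  0.029] turn [-0.001 -0.002  0.003]
```

View pics/w2.png

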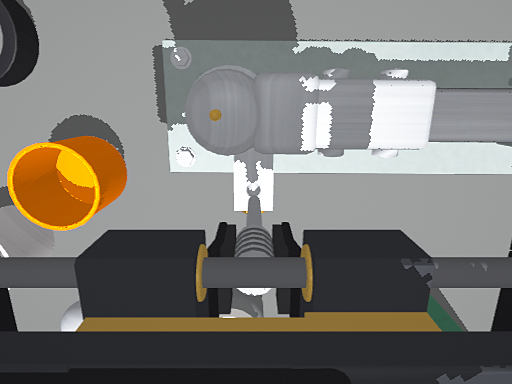

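The pin is held clear at (253,250) and the housing hole is empty. Moving over the tin.

>>> move_arm(commands=[[[-0.6,-2,0,0,0,0],[-1.1,-3.5,0,0,0,0],[-1.5,-5,0,0,0,0],[-1.9,-6.3,0,0,0,0],[-2.18,-7.3,0,0,0,0],[-2.18,-7.3,0,0,0,0],[-2.18,-7.3,0,0,0,0],[-2.18,-7.3,0,0,0,0],[-2.18,-7.3,0,0,0,0],[-2.18,-7.3,0,0,0,0]]])

```text
time: 6.68
position: [0.522, -0.3218, 0.394]
tool_rot: [0.319, 0.948, 0.0, -0.0]
ft_force: [0.9, 0.1, -0.5]
grip_width: 0.0194
grip_force: 30.0
```

Run:
```python
from h import *
o=get_obs();print(o['time'],o['position'],o['grip_width'],o['grip_force'])
c=shot('wrist','w3.png');w=cloud(c)
m=(w[...,2]>.068)&(w[...,2]<.084)&(np.hypot(w[...,0]-.521,w[...,1]+.323)<.06);s=w[m];print(len(s),(s.min(0)+s.max(0))/2,np.ptp(s,0),cv2.minEnclosingCircle((s[:,:2]*1000).astype(np.float32)))
goal([.521,-.323,.106],52.5,o)
```

```text
6.675 [ 0.52199953 -0.32177416  0.39400518] 0.019433145869324625 30.000261208042502
1412 [ 0.5239954  -0.32292182  0.07290164] [0.08624123 0.08659757 0.00977179] ((524.1270141601562, -322.99224853515625), 43.54916763305664)
shift [ 1.0e-03 -4.0e-02  3.1e+00] turn [ 0.    -0.     0.004]
```

View pics/w3.png

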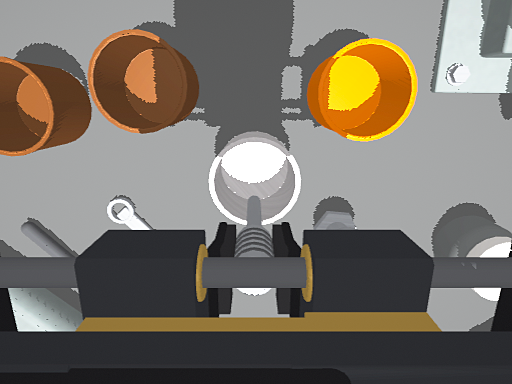

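The pin's tip hangs over the middle of the silver tin, whose rim is at about (254,180). Lowering now.

>>> move_arm(commands=[[[0,0,0.6,0,0,0],[0,0,1.3,0,0,0],[0,0,2.0,0,0,0],[0,0,2.6,0,0,0],[0,0,2.95,0,0,0],[0,0,3.1,0,0,0],[0,0,3.1,0,0,0],[0,0,3.1,0,0,0]]])

```text
time: 7.72
position: [0.5219, -0.3229, 0.2709]
tool_rot: [0.32, 0.947, -0.0, 0.001]
ft_force: [-0.1, -0.1, -1.3]
grip_width: 0.0189
grip_force: 30.0
```

>>> move_arm(commands=[[[0,0,0,0,0,0],[0,0,0,0,0,0],[0,0,0,0,0,0],[0,0,0,0,0,0],[0,0,0,0,0,0],[0,0,0,0,0,0],[0,0,0,0,0,0],[0,0,0,0,0,0]]], claw=-0.2)

```text
time: 8.72
position: [0.5216, -0.3227, 0.2699]
tool_rot: [0.32, 0.947, 0.0, -0.0]
ft_force: [-0.1, -0.7, -0.4]
grip_width: 0.0523
grip_force: 0.0
```

>>> move_arm(commands=[[[0,0,0,0,0,0],[0,0,0,0,0,0],[0,0,0,0,0,0],[0,0,0,0,0,0],[0,0,-0.3,0,0,0],[0,0,-1,0,0,0],[0,0,-2,0,0,0],[0,0,-3,0,0,0],[0,0,-3.4,0,0,0],[0,0,-3.4,0,0,0],[0,0,-3.4,0,0,0]]], claw=-1)

```text
time: 10.1
position: [0.5211, -0.3223, 0.4043]
tool_rot: [0.32, 0.947, 0.001, -0.001]
ft_force: [0.2, 0.5, -1.1]
grip_width: 0.0871
grip_force: 0.0
```

Run:
```python
from h import *
o=get_obs();print(o['time'],o['position'])
c=shot('wrist');s=shot('scene')
a=np.hstack([c['pixels'],cv2.resize(s['pixels'][130:280,110:310],(512,384))]);cv2.imwrite('pics/m4.png',cv2.resize(a,(800,300)))
goal([.665,-.067,.25],-37.5,o)
```

```text
10.1 [ 0.52110097 -0.32234601  0.40434366]
shift [ 1.013  7.257 -0.236] turn [-0.002 -0.003  1.573]
```

View pics/m4.png

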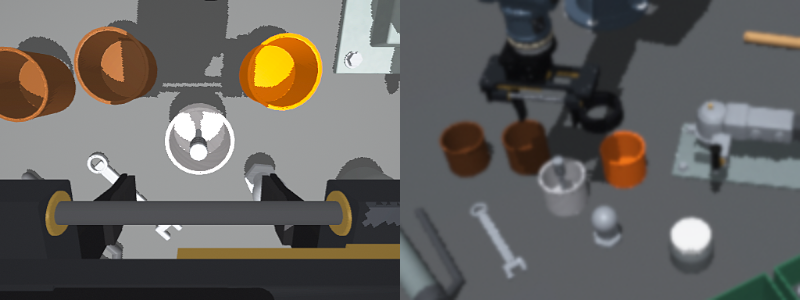

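The pin stands in the tin, leaning on its rim at about (198,150) in the left panel, and the tin is upright. Next, the latch handle.

>>> move_arm(commands=[[[0.9,7.25,0,0,0,1.573],[0.9,7.25,0,0,0,1.573],[0.9,7.25,0,0,0,1.573],[0.9,7.25,0,0,0,1.573],[0.9,7.25,0,0,0,1.573],[0.9,7.25,0,0,0,1.573],[0.9,7.25,0,0,0,1.573],[0.9,7.25,0,0,0,1.573],[0.9,7.25,0,0,0,1.573],[0.9,7.25,0,0,0,1.573],[0.9,7.25,0,0,0,1.573],[0.9,7.25,0,0,0,1.573]]])

```text
time: 11.7
position: [0.6688, -0.0703, 0.4056]
tool_rot: [0.897, 0.443, -0.0, -0.0]
ft_force: [-0.2, -0.7, 0.1]
grip_width: 0.0869
grip_force: 0.0
```

>>> move_arm(commands=[[[0,0,0,0,0,0],[0,0,0,0,0,0]]])

```text
time: 11.95
position: [0.6688, -0.0703, 0.406]
tool_rot: [0.897, 0.443, 0.0, 0.0]
ft_force: [0.3, -1.1, -0.8]
grip_width: 0.0869
grip_force: 0.0
```

Run:
```python
from h import *
o=get_obs();print(o['time'],o['position'],o['q'])
c=shot('wrist','w5.png');w=cloud(c)
m=(w[...,2]>.14)&(w[...,2]<.165)&(np.hypot(w[...,0]-.667,w[...,1]+.069)<.03)
s=w[m];print(len(s),s.mean(0),(s.min(0)+s.max(0))/2,np.ptp(s,0))
goal([.669,-.07,.127],-37.5,o)
```

```text
11.95 [ 0.66884552 -0.0703292   0.40599479] [-2.70575169e-01  5.92277078e-01  1.30229485e+00  2.07141450e-05
  1.24693806e+00  3.83196878e-01]
822 [ 0.67178842 -0.0703535   0.1560516 ] [ 0.67154533 -0.07082474  0.15517929] [0.02407142 0.02392475 0.0067287 ]
shift [ 9.000e-03 -2.000e-03  2.875e+00] turn [ 0.    -0.     0.001]
```

View pics/w5.png

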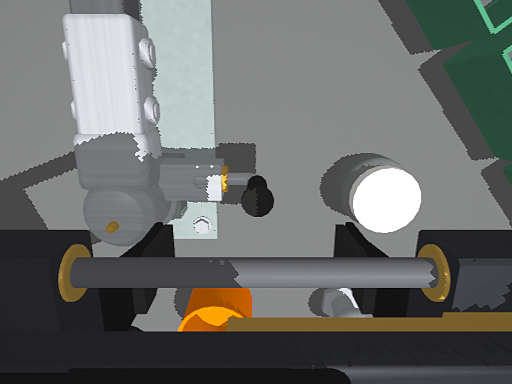

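The cap shows at (257,196), centred between the fingers, with the tub lid lower and clear. Descending to grip.

>>> move_arm(commands=[[[0.05,0.06,0.8,0,0,0],[0.05,0.06,1.6,0,0,0],[0.05,0.06,2.3,0,0,0],[0.05,0.06,2.7,0,0,0],[0.05,0.06,2.87,0,0,0],[0.05,0.06,2.87,0,0,0],[0.05,0.06,2.87,0,0,0]]])

```text
time: 12.88
position: [0.6724, -0.0703, 0.2924]
tool_rot: [0.897, 0.443, 0.001, 0.001]
ft_force: [-0.1, -0.0, -0.3]
grip_width: 0.0865
grip_force: 0.0
```

>>> move_arm(commands=[[[0,0,0,0,0,0],[0,0,0,0,0,0],[0,0,0,0,0,0],[0,0,0,0,0,0],[0,0,0,0,0,0],[0,0,0,0,0,0],[0,0,0,0,0,0],[0,0,0,0,0,0],[0,0,0,0,0,0],[0,0,0,0,0,0],[0,0,0,0,0,0]]], claw=1, squeeze=45)

```text
time: 14.25
position: [0.6721, -0.0703, 0.2911]
tool_rot: [0.897, 0.443, 0.0, 0.0]
ft_force: [1.0, -0.8, -1.0]
grip_width: 0.0227
grip_force: 45.0
```

>>> move_arm(commands=[[[0,0,0,0,0,0],[0,0,0,0,0,0],[0,0,0,0,0,0],[0,0,0,0,0,0]]])

```text
time: 14.75
position: [0.6721, -0.0703, 0.2911]
tool_rot: [0.897, 0.442, 0.0, 0.0]
ft_force: [1.5, -1.5, -1.3]
grip_width: 0.0223
grip_force: 45.0
```

Run:
```python
from h import *
c=shot('wrist')['pixels'];s=shot('scene');k=s['pixels'][150:240,230:350]
a=np.hstack([c,cv2.resize(k,(512,384),interpolation=cv2.INTER_CUBIC)]);cv2.imwrite('pics/m6.png',cv2.resize(a,(800,300)))
o=get_obs();print(o['grip_width'],o['grip_force'],o['position'])
```

```text
0.023177718550670197 44.99985337257385 [ 0.67207994 -0.07029244  0.29115991]
```

View pics/m6.png

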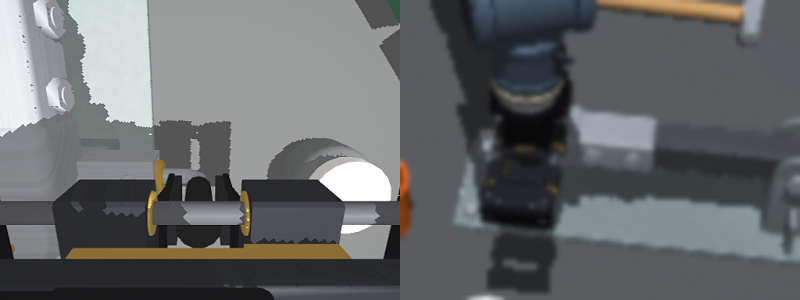

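The handle is between the fingers at (199,190), but the 22.7 mm opening suggests the pads are partly on the 25 mm cap. I'll regrip about 6 mm lower.

>>> move_arm(commands=[[[0,0,0,0,0,0],[0,0,0,0,0,0],[0,0,0,0,0,0],[0,0,0.1,0,0,0],[0,0,0.16,0,0,0],[0,0,0.16,0,0,0]]], claw=-0.3)

```text
time: 15.6
position: [0.6718, -0.0702, 0.2843]
tool_rot: [0.897, 0.443, -0.0, -0.0]
ft_force: [-0.2, 0.3, 0.0]
grip_width: 0.0564
grip_force: 0.0
```

>>> move_arm(commands=[[[0,0,0,0,0,0],[0,0,0,0,0,0],[0,0,0,0,0,0],[0,0,0,0,0,0],[0,0,0,0,0,0],[0,0,0,0,0,0],[0,0,0,0,0,0],[0,0,0,0,0,0],[0,0,0,0,0,0]]], claw=1, squeeze=45)

```text
time: 16.73
position: [0.6721, -0.0702, 0.284]
tool_rot: [0.897, 0.443, 0.0, 0.0]
ft_force: [5.4, -1.3, -13.3]
grip_width: 0.0171
grip_force: 59.9
```

>>> move_arm(commands=[[[0,0.05,0.03,0,0,0],[0,0.2,0.03,0,0,0],[0,0.35,0.03,0,0,0],[0,0.5,0.03,0,0,0],[0,0.65,0.03,0,0,0],[0,0.78,0.03,0,0,0],[0,0.88,0.03,0,0,0],[0,0.88,0.03,0,0,0],[0,0.88,0.03,0,0,0]]])

```text
time: 17.85
position: [0.6972, -0.0892, 0.2835]
tool_rot: [0.897, 0.443, -0.003, -0.004]
ft_force: [-9.0, 6.2, -2.6]
grip_width: 0.0173
grip_force: 57.9
```

Run:
```python
from h import *
o=get_obs();p=np.array(o['position']);y=R.from_quat(o['tool_rot']).apply([0,1,0]);print(o['time'],p,o['grip_width'],(p-[.6721,-.0702,.284])@y,o['ft_force'],o['ft_force']@y,y)
# arc: tool x = stand x?
x=R.from_quat(o['tool_rot']).apply([1,0,0]);print(x)
r=np.array([-.299,p[2]-.105])
for f in np.arange(.04,.34,.04):
    c,s=np.cos(f),np.sin(f);q=np.array([r[0]*c+r[1]*s,-r[0]*s+r[1]*c]);d=q-r;print(f.round(2),(d[0]/.04).round(3),(-d[1]/.04).round(3))
```

```text
17.85 [ 0.69719092 -0.08923463  0.28349005] 0.017298032233040096 0.031497369945181965 [-8.95970998  6.19875826 -2.61453308] -10.854029517148309 [ 0.79415559 -0.607621   -0.01065961]
[ 0.60763519  0.79421315 -0.00222429]
0.04 0.184 -0.295
0.08 0.381 -0.583
0.12 0.588 -0.863
0.16 0.806 -1.134
0.2 1.036 -1.396
0.24 1.275 -1.649
0.28 1.524 -1.892
0.32 1.783 -2.125
```

>>> move_arm(commands=[[[0,0.06,0,0,0,0],[0,0.1,0,0,0,0],[0,0.1,0,0,0,0],[0,0.1,0,0,0,0]]])

```text
time: 18.35
position: [0.7002, -0.0915, 0.2835]
tool_rot: [0.897, 0.443, -0.004, -0.005]
ft_force: [-9.1, 6.6, -2.5]
grip_width: 0.0172
grip_force: 57.9
```

Run:
```python
from h import *
o=get_obs();p=np.array(o['position']);y=R.from_quat(o['tool_rot']).apply([0,1,0]);print(o['time'],p,o['grip_width'],(p-[.6721,-.0702,.284])@y,o['ft_force'],o['ft_force']@y,y)
```

```text
18.35 [ 0.70018106 -0.09153618  0.28349289] 0.017174032255584906 0.03527053862844199 [-9.13349932  6.57321308 -2.45880063] -11.21970229698969 [ 0.79423071 -0.60751181 -0.01126886]
```

>>> move_arm(commands=[[[0,0.04,0,0,0,0],[0,0.05,0,0,0,0],[0,0.05,0,0,0,0],[0,0.05,0,0,0,0]]])

```text
time: 18.85
position: [0.7017, -0.0927, 0.2835]
tool_rot: [0.897, 0.443, -0.004, -0.005]
ft_force: [-9.7, 6.9, -2.0]
grip_width: 0.0173
grip_force: 57.7
```

>>> move_arm(commands=[[[0.09,0,-0.15,0,-0.02,0],[0.184,0,-0.295,0,-0.04,0],[0.28,0,-0.44,0,-0.06,0],[0.38,0,-0.58,0,-0.08,0],[0.38,0,-0.58,0,-0.08,0]]])

```text
time: 19.48
position: [0.7108, -0.0805, 0.306]
tool_rot: [0.896, 0.443, -0.04, 0.013]
ft_force: [-9.8, 6.5, -4.9]
grip_width: 0.0168
grip_force: 57.2
```

>>> move_arm(commands=[[[0.184,0,-0.295,0,-0.04,0],[0.381,0,-0.583,0,-0.08,0],[0.588,0,-0.863,0,-0.12,0],[0.806,0,-1.134,0,-0.16,0],[1.036,0,-1.396,0,-0.2,0],[1.275,0,-1.649,0,-0.24,0],[1.275,0,-1.649,0,-0.24,0],[1.275,0,-1.649,0,-0.24,0],[1.275,0,-1.649,0,-0.24,0],[1.275,0,-1.649,0,-0.24,0]]])

```text
time: 20.72
position: [0.745, -0.0364, 0.3672]
tool_rot: [0.885, 0.437, -0.147, 0.066]
ft_force: [-10.6, 5.9, -6.3]
grip_width: 0.0172
grip_force: 56.2
```

Run:
```python
from h import *
o=get_obs();print(o['time'],o['position'],R.from_quat(o['tool_rot']).as_matrix()[:,2],o['ft_force'],np.abs(o['joint_velocities']).max())
c=shot('scene');w=cloud(c)
k=cv2.resize(c['pixels'][150:250,150:370],(800,364),interpolation=cv2.INTER_CUBIC);cv2.imwrite('pics/s7.png',k)
# dome/nipple top near expected coupler
t=shot('top');W=cloud(t);
h=[.0,.0]
ball=np.array([.564,-.014]);u=np.array([.609,.793])
d=W[...,:2]-ball;a=d@u;b=d@[.793,-.609]
for lo,hi in((-.03,.02),(.02,.06),(.06,.1),(.1,.14),(.14,.18),(.18,.22),(.22,.26)):
    m=(a>lo)&(a<hi)&(abs(b)<.012)&(W[...,2]>.05);print(lo,hi,m.sum(),np.median(W[m][:,2]) if m.any() else None)
```

```text
20.725 [ 0.74496864 -0.03639575  0.36716121] [-0.20345474 -0.24477943 -0.94799219] [-10.62645828   5.92788474  -6.2759628 ] 0.0006708285938838745
-0.03 0.02 247 0.5932374170674114
0.02 0.06 163 0.5987515920086706
0.06 0.1 117 0.5735165016189024
0.1 0.14 53 0.5362507403702002
0.14 0.18 13 0.17243618118682735
0.18 0.22 71 0.16436922162606105
0.22 0.26 70 0.15198701411195648
```

View pics/s7.png

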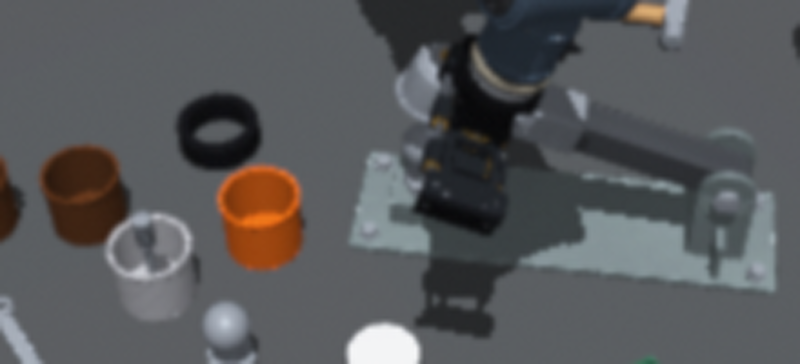

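The tongue is up with the coupler clear of the ball, and the pin is still in the upright tin at (145,230). The tube-top heights (152 and 164 mm) match a tilt of about 0.32 rad, and the arm is still. Handing in.

```bash
python3 -c "
from rig import *
print(hand_in())"
```

```text
the job is handed in; nothing more can be done
None
```

I handed the job in at about 21 s of the 53 s allowed: the lock pin stands in the upright tin, and the arm is holding the coupler steady about 10 cm up (measured tilt about 0.32 rad) by the latch handle. The hand-in call returned no verdict.

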